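# Set the glued rubber pad under the bench press

### The job

Keeping it flat on the bench, slide the wooden slat with the freshly glued rubber pad under the bench press, pad end first, until it sits square against the end stop with the pad centred under the foot. Only then push the round knob on top 28 mm down, never right to the bottom, so that the foot bears on the pad; hold it there for at least two seconds and finish still holding it down. Leave everything else on the bench where it is.

Things in the scene. Friction and masses are not known exactly. Their poses are not given: they have to be found in the camera images.
- slat: Loose flat light wooden slat, 170 (its x) x 60 (its y) x 18 mm thick, about 0.14 kg, lying flat on the bench. Origin: centre of its underside. Its +x end, away from the robot to begin with, carries the glued-on rubber pad; the other end is bare. It slides easily unless it is pressed down.
- pad (a point): Centre of the top of the rubber pad: a thin square 44 x 44 x 3 mm glued on the slat's upper face, 45 mm from the slat's middle towards its +x end (40 mm from that end), top 21 mm above the slat's underside.
- press: Grey bench press bolted to the bench. Origin: on the bench, on the vertical axis of knob and foot. Its x axis points away from the robot, from the open side to the column. Column 40 x 50 mm, 150 high, at x = +100 mm, on a plate (x +52 to +132, 90 wide, 10 high). Both sides and the side towards the robot are open.
- stop (a point): Middle of the end stop's face, 9 mm above the bench: a low fixed aluminium bar 80 mm wide (along the press's y), 18 mm high, 12 mm thick; the face is 40 mm beyond the press's axis (at its x = +40), so a slat against it has its pad exactly under the foot.
- guide (a point): Centre of the top of the press's fixed steel guide tube, 160 mm above the bench on the press's axis. The tube is 44 mm in diameter and reaches down to 105 mm; an arm 36 mm wide, 120 to 150 mm above the bench, runs from it (x = -20 mm) back to the column.
- knob_top (a point): Centre of the flat top of the press's round black knob (48 mm diameter, 22 mm high), 218 mm above the bench when released; it moves straight down with the knob. When pressed 28 mm it is at 190 mm, with 8 mm left between knob and guide tube.
- plunger (a joint): Downward travel of the knob in m: 0 released (up), end of stroke at 0.036. A spring returns it. Pushing takes about 2 N to start, about 5 N after 20 mm, then, with a slat under the foot, about 13 N at 28 mm and 19 N at 36 mm.
- foot: Round rubber foot, 28 mm diameter, at the lower end of the plunger. Origin: centre of its underside, 41 mm above the bench when released. It goes down with the knob and, with the slat and pad beneath, touches the pad after 20 mm of knob travel; from there it gives way on its own spring (about 2 N at first, 7 N at 28 mm of knob travel).
- brush: Bystander: wooden bench brush lying bristles down, 245 x 50 mm, 46 mm high. Origin near the middle of its length, on the bench; bristle head towards +x, handle towards -x.
- bottle: Bystander: aluminium bottle with screw cap, upright, 68 mm diameter, 200 mm high. Origin: centre of its underside.
- funnel: Bystander: blue funnel standing mouth down, 110 mm diameter, 110 mm high. Origin: centre of its mouth, on the bench.
- pump: Bystander: steel hand pump lying along its x axis, 320 mm long, handle 110 mm wide at -x, 40 mm high. Origin under the middle of the barrel, on the bench.
- jar: Bystander: small jar with metal lid, 60 mm diameter, 60 mm high. Origin: centre of its underside.
- tape: Bystander: roll of grey tape lying flat, 64 mm diameter, 25 mm high. Origin: centre of its underside.
- clamp: Bystander: small metal spring clamp lying flat, 110 x 56 mm, 24 mm high. Origin near its pivot, on the bench.
There are look-alikes about, which are no part of the job. What is shaped like the press but red is not meant.

How it is judged (in metres and radians):
On the way, in this order (a step that is already met when the one before it is completed fails the run):
1. the slat lies home against the end stop, pad under the foot, with the knob still up (x of pad in the frame of press between -0.006 and 0.006 m and y of pad in the frame of press between -0.008 and 0.008 m and angle between the x axis of slat and the x axis of press, either way round below 0.12 rad and height (world z) of slat below 0.004 m and value of joint plunger below 0.004 m and linear speed of slat below 0.02 m/s), for 0.2 s.
2. the knob is held about 28 mm down with the foot bearing on the pad, for two seconds (x of pad in the frame of press between -0.006 and 0.006 m and y of pad in the frame of press between -0.008 and 0.008 m and angle between the x axis of slat and the x axis of press, either way round below 0.12 rad and height (world z) of slat below 0.004 m and value of joint plunger between 0.024 and 0.032 m and contact force between foot and slat above 2 N and contact force between the fingers and press above 3 N), for 2 s.
At the end, for the whole second after the job is handed in: The slat lies flat on the bench against the end stop: pad centre within 6 mm along and 8 mm across of the foot's axis, slat square to the press within 0.12 rad; the fingers hold the knob between 24 and 32 mm down (pushing with over 3 N) and the foot bears on the slat's pad with over 2 N (all of step 2); the arm keeps its last pose, push and grip.
It fails at once if the slat is lifted more than 12 mm off the bench or tipped more than 0.2 rad (height (world z) of slat above 0.012 m or angle between slat's own z axis and vertical above 0.2 rad).
It fails at once if the knob is driven to the bottom (beyond 34.5 mm) (value of joint plunger above 0.0345 m).
It fails at once if a bystander is moved more than 30 mm (distance of any of brush, bottle, funnel, pump, jar, tape, clamp from where it was at the start of the episode above 0.03 m).
It fails at once if a standing thing is tipped over (angle between any of bottle, funnel, jar's own z axis and vertical above 0.4 rad).
It also fails if it takes over 64 s, if anything falls off the work surface, if the arm or the gripper's body presses on something with over 40 N, if the wrist force passes 120 N, or if a joint passes its speed limit or range.

### The arm

A 6-joint arm with a two-finger parallel gripper is mounted at the origin on the work surface. World frame = base frame: x ahead of the robot, y to its left, z up, the work surface at z = 0. Lengths are in m, angles in degrees, forces in N, time in s.
With the tool pointing down it reaches from about 0.2 to 0.875 m from the base axis. Payload 3.4 kg.
Tool frame: the origin (TCP) lies between the finger pads; the fingertips stand 8 mm ahead of it and the grasp point (between the pads) lies 11 mm behind it; z points along the fingers, y is the line along which they close (so a half turn about z gives the same grasp; the last joint's range is limited). The gripper opens to 94 mm and grips with 3 to 60 N. Pads are 16 mm wide; open, the fingers measure 119 mm over their backs; the gripper's body (75 mm by 177 mm) begins 78 mm behind the grasp point.
Start: joints at [63.369, 15.808, 86.224, -0, 77.962, -6.933], TCP at [0.194, 0.541, 0.186] pointing down, gripper open.
Joint ranges: [-165.64, 165.64], [-43.16, 119.46], [12.63, 154.43], [-67.54, 247.53], [6.08, 155.33], [-154.97, 154.97]. Speed limits (degrees/s): [147.25, 147.25, 180, 180, 180, 180].

### API

Orientations are given as [roll, pitch, yaw] about the fixed x, y, z axes, in that order (R = Rz(yaw) Ry(pitch) Rx(roll)).
In Python, from workcell import bot gives the robot as it stands.
- The arm moves only by the tool step_arm, never from a script. Its argument "commands" is a list of rows, each a list of 3 entries, a list of its own where there are three numbers: the opening, from 0 (shut) to 1 (fully open), then the shift along the tool's x, y, z in units of 30 mm (1.0 is 30 mm), then the turn, a rotation vector about the tool's x, y, z in units of 6 degrees (1.0 is 6 degrees). In form: [[claw, [dx, dy, dz], [rx, ry, rz]], ...]. A call has exactly 5 rows; each row is the pose to reach, as a shift and turn from the pose commanded when the call began, along the tool's axes at that moment; what a row does not reach only later rows make up. A row lasts 1/12 s, in which the tool goes at most 41.7 mm and 7.16 degrees, less where a joint would pass 70% of its speed; a pose out of reach is approached as far as the arm can. A call with a gripper value outside its range is refused whole. The fingers move at their own pace and stop on an object; the grip force is fixed at half the most. Time passes only in rows, so rows that repeat a pose let the fingers close, or fill a call up. It gives the time, the measured TCP pose, the force, the opening and the grip force at its end, in the units of the state.
- bot.sense(): the state, without advancing time (a new reading comes with each control period).
- bot.read_camera(name): name is "side" or "top"; returns a dict with "pixels" (400x640x3 uint8, red, green, blue), "vertical_fov" (degrees; the focal length in pixels is half the picture's height over the tangent of half this angle, whatever the lens; pixels are square), "cx", "cy" (the principal point, pixels), "R" (3x3) and "t" (3): a world point X has camera coordinates R X + t. Camera axes: x right, y down, z forward; pixel columns grow to the right and rows downward; lengths in m; the calibration is good to about 2 mm. A picture is of the moment at which its call begins. There is no depth.
- bot.job_done(): hands the job in; it is judged then, once.
The state is a dict: "time_s": time; "q": joint angles; "qvel": joint speeds; "tau": joint torques, N m; "tcp_pos": TCP position; "tcp_rot": TCP orientation; "force": force on the tool from outside, world axes, zero at the start; "moment": the same for the moment, N m; "grip_width": finger opening in m; "finger_force": force on a finger pad.
Only numpy, scipy, OpenCV 4.12 (cv2) and the standard library are available. Lean on these libraries where they do the work, as an engineer would, in place of code of your own. Each camera call takes 0.05 s, during which the arm holds its last target. There are 200 camera calls.

## Working session

There is one attempt and no reset: what is moved stays moved. The work goes in short steps, Python scripts to look and compute and a tool call to move; the robot and the scene stay as the last step left them, time stands still between calls to the robot, and variables do not carry over. Pictures are saved under pics/ and viewed, at most 10 in all, crops included, and the job is handed in when it is done.

Besides the shell and the picture viewer there is one more tool, called after "Request:" by a JSON object that holds its "name" and its "arguments", one argument or row to a line. step_arm: Moves the arm, as the interface text tells. Its arguments: {"type":"object","properties":{"commands":{"type":"array"}},"required":["commands"]}

```bash
mkdir -p pics; cat > h.py <<'E'
import numpy as np,cv2
from workcell import bot
def cam(n):
    d=bot.read_camera(n);p=np.array(d["pixels"]);f=p.shape[0]/2/np.tan(np.radians(d["vertical_fov"])/2)
    return p,f,d["cx"],d["cy"],np.array(d["R"]),np.array(d["t"])
def proj(c,X):
    _,f,cx,cy,R,t=c;v=np.atleast_2d(X)@R.T+t
    return np.c_[f*v[:,0]/v[:,2]+cx,f*v[:,1]/v[:,2]+cy]
def ray(c,u):
    _,f,cx,cy,R,t=c;d=R.T@np.array([(u[0]-cx)/f,(u[1]-cy)/f,1]);return -R.T@t,d/np.linalg.norm(d)
def onz(c,u,z):
    o,d=ray(c,u);return o+d*(z-o[2])/d[2]
def tri(c1,u1,c2,u2):
    A=[];b=[]
    for c,u in((c1,u1),(c2,u2)):
        o,d=ray(c,u);P=np.eye(3)-np.outer(d,d);A.append(P);b.append(P@o)
    return np.linalg.lstsq(np.vstack(A),np.hstack(b),rcond=None)[0]
def save(n,p): cv2.imwrite("pics/"+n,cv2.cvtColor(p,cv2.COLOR_RGB2BGR))
E
python3 -c "
from h import *
for n in('top','side'):
    c=cam(n);save(n+'0.png',c[0]);print(n,c[1:4],-c[4].T@c[5],c[4].round(3).tolist())
print(bot.sense())"
```

```text
top (np.float64(494.8709134138195), 316.5440798211899, 195.66219863638858) [ 0.32372711 -0.01050204  1.34330407] [[0.009, -1.0, -0.029], [-0.989, -0.004, -0.147], [0.147, 0.03, -0.989]]
side (np.float64(429.8367773341048), 320.5021592583512, 204.335517252871) [0.25698363 1.10635797 0.78350056] [[-0.974, -0.225, 0.022], [-0.13, 0.479, -0.868], [0.184, -0.849, -0.496]]
{'time_s': 0.1, 'q': array([ 6.33718005e+01,  1.58423389e+01,  8.62872377e+01, -9.84695852e-04,
        7.79614995e+01, -6.93380237e+00]), 'qvel': array([ 0.03181303, -0.06147812, -0.19708512,  0.1074547 , -0.03979357,
        0.04481454]), 'tau': array([ 7.59730465e-04, -4.05456626e+01, -2.37780333e+01,  7.03779585e-02,
        2.98925210e-02, -5.40905057e-05]), 'tcp_pos': array([0.19355639, 0.54087501, 0.18501285]), 'tcp_rot': array([-1.79909474e+02, -1.00392662e-02,  1.60305801e+02]), 'force': array([-0.62732948, -0.10819034,  0.83426444]), 'moment': array([-0.00367022,  0.01670932, -0.03813945]), 'finger_force': 0.0, 'grip_width': 0.09389963466592977}
```

View pics/top0.png

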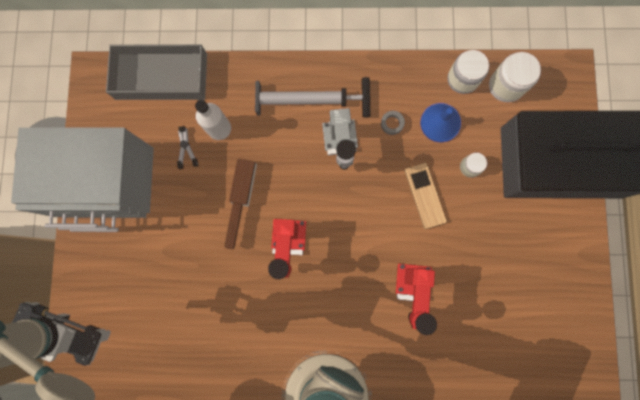

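View pics/side0.png

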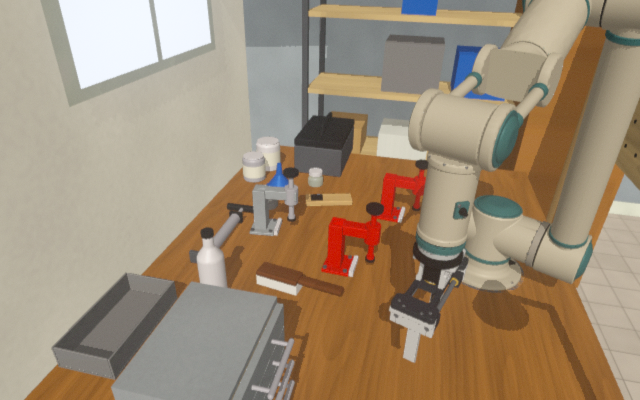

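The top view shows the grey press with its knob at (346,149) and column at (340,118), the slat at (426,195) with its dark pad at (421,179), and red look-alike presses at (279,268) and (426,323). The side view has the grey knob at (291,173) and the slat at (328,199).

Press candidates in the top view are grey (346,149), red (279,268) and red (426,323). I choose the grey one. The only slat candidate is (426,195), because the brush at (240,205) is darker. Next I check with close crops.

```bash
python3 -c "
from h import *
c=cam('top');save('topc.png',cv2.resize(c[0][90:240,310:470],None,fx=4,fy=4,interpolation=cv2.INTER_CUBIC))
c=cam('side');save('sidec.png',cv2.resize(c[0][155:245,235:365],None,fx=6,fy=6,interpolation=cv2.INTER_CUBIC))"
```

```text
(no output)
```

View pics/topc.png

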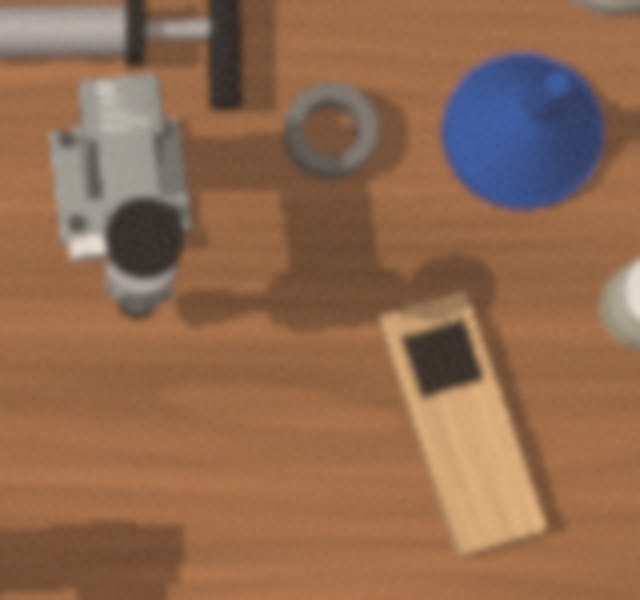

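View pics/sidec.png

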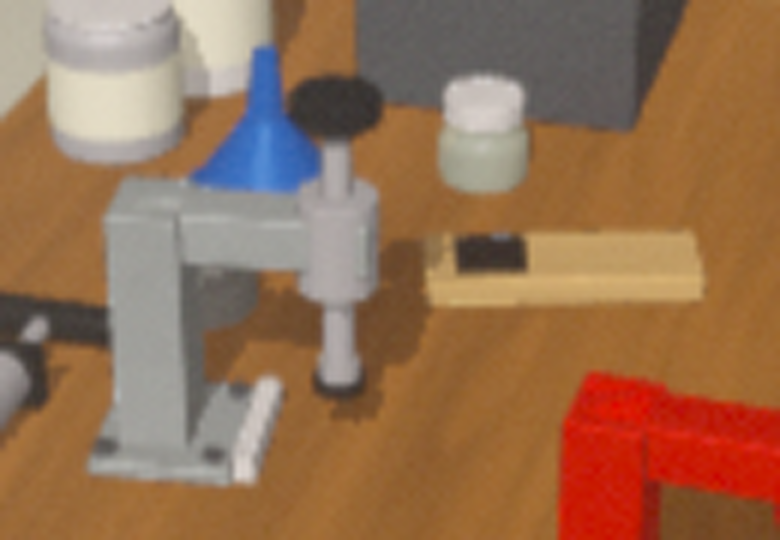

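The crops confirm the choice. The grey press has its knob top at top-crop (145,236) and side-crop (336,99), and its white stop faces the robot. The slat's pad is at (443,358) in the top crop and (491,254) in the side crop.

```bash
cat > fit.py <<'E'
from h import *
from scipy.optimize import least_squares
T=lambda x,y:((x+.5)/4-.5+310,(y+.5)/4-.5+90)
S=lambda x,y:((x+.5)/6-.5+235,(y+.5)/6-.5+155)
ct=cam('top');cs=cam('side')
def W(p,L):
    c,s=np.cos(p[2]),np.sin(p[2]);L=np.array(L)/1000
    return np.c_[p[0]+c*L[:,0]-s*L[:,1],p[1]+s*L[:,0]+c*L[:,1],L[:,2]]
def fit(p0,ot,os):
    lt,ut=zip(*ot);ls,us=zip(*os)
    r=lambda p:np.r_[(proj(ct,W(p,lt))-ut).ravel(),(proj(cs,W(p,ls))-us).ravel()]
    s=least_squares(r,p0,loss='soft_l1');return s.x,r(s.x).reshape(-1,2).round(1)
E
cat > m1.py <<'E'
from fit import *
p,r=fit([.5,-.06,0],[((0,0,218),T(145,236)),((132,45,10),T(50,135)),((40,40,18),T(68,258)),((52,-45,10),T(192,235)),((132,-45,10),T(178,120)),((80,25,150),T(80,85)),((120,25,150),T(80,78)),((120,-25,150),T(157,75))][:5],
 [((0,0,218),S(336,99)),((0,0,41),S(340,384)),((40,40,18),S(256,464)),((40,-40,18),S(284,380)),((132,45,10),S(92,462)),((52,45,0),S(235,482))])
print('press',p,np.degrees(p[2]));print(r.tolist())
s,r=fit([.4,-.2,.3],[((85,30,18),T(382,318)),((85,-30,18),T(466,292)),((-85,-30,18),T(546,526)),((-85,30,18),T(462,550)),((45,0,21),T(443,358))],
 [((85,30,18),S(428,274)),((-85,30,18),S(703,270)),((-85,-30,18),S(695,232)),((45,0,21),S(491,254))])
print('slat',s,np.degrees(s[2]));print(r.tolist())
print('tri knob',tri(ct,T(145,236),cs,S(336,99)),'pad',tri(ct,T(443,358),cs,S(491,254)))
for n,u in dict(tape=(393,122),jar=(474,165),funnel=(441,123),pumpend=(366,98),red2=(426,323),redpl=(415,275),red1=(279,268)).items(): print(n,onz(ct,u,{'jar':.06,'red2':.218,'red1':.218}.get(n,.02)).round(3))
E
python3 m1.py
```

```text
press [ 0.60088583 -0.04283872  0.1105493 ] 6.33400831753852
[[-0.4, 0.4], [-0.1, -0.7], [0.6, -0.2], [-0.2, -1.3], [0.1, -0.4], [0.7, -0.7], [0.7, 0.9], [0.4, -0.9], [0.5, 0.2], [-0.4, -0.0], [0.1, 1.3]]
slat [ 0.52459246 -0.26404601  0.30141274] 17.26967786846391
[[-0.1, -0.9], [-0.0, -0.8], [0.4, 0.4], [-0.0, 0.9], [0.1, -0.4], [0.1, 1.3], [0.7, 1.2], [-0.1, -0.3], [0.1, -0.2]]
tri knob [ 0.60306778 -0.04379871  0.21485272] pad [ 0.56719782 -0.25058413  0.01995304]
tape [ 0.726 -0.179  0.02 ]
jar [ 0.597 -0.384  0.06 ]
funnel [ 0.723 -0.31   0.02 ]
pumpend [ 0.795 -0.105  0.02 ]
red2 [ 0.208 -0.22   0.218]
redpl [ 0.311 -0.231  0.02 ]
red1 [0.325 0.107 0.218]
```

```bash
cat > plan.py <<'E'
from h import *
from scipy.spatial.transform import Rotation as Ro
def st():
    s=bot.sense();return np.array(s['tcp_pos']),Ro.from_euler('xyz',s['tcp_rot'],degrees=True),s
def plan(wps,cur=None):
    "wps: (x,y,z,yaw,[roll 180]) one per call"
    p,R=cur or st()[:2]
    for w in wps:
        T=Ro.from_euler('xyz',[180,0,w[3]],degrees=True)
        d=R.inv().apply(np.array(w[:3])-p)/.03;r=np.degrees((R.inv()*T).as_rotvec())/6
        print(np.round(w,3),'d',d.round(2).tolist(),'r',r.round(2).tolist());p,R=np.array(w[:3]),T
E
python3 -c "
from plan import *
s=np.array([.5246,-.264]);a=np.radians(17.27);g=s-.065*np.array([np.cos(a),np.sin(a)]);print(g)
plan([(.23,.47,.33,140),(.31,.30,.36,108),(.40,.12,.36,76),(.45,-.06,.36,44),(*g,.30,17.3),(*g,.12,17.3),(*g,.04,17.3),(*g,.011,17.3)])"
```

```text
[ 0.46253044 -0.28329687]
[  0.23   0.47   0.33 140.  ] d [-1.94, -1.83, -4.82] r [-0.01, 0.0, 3.38]
[  0.31   0.3    0.36 108.  ] d [-5.69, -2.63, -1.0] r [0.0, -0.0, 5.33]
[ 0.4   0.12  0.36 76.  ] d [-6.63, 1.0, 0.0] r [-0.0, -0.0, 5.33]
[ 0.45 -0.06  0.36 44.  ] d [-5.42, 3.07, 0.0] r [-0.0, -0.0, 5.33]
[ 0.463 -0.283  0.3   17.3  ] d [-4.87, 5.64, 2.0] r [0.0, -0.0, 4.45]
[ 0.463 -0.283  0.12  17.3  ] d [0.0, -0.0, 6.0] r [0.0, 0.0, 0.0]
[ 0.463 -0.283  0.04  17.3  ] d [0.0, -0.0, 2.67] r [0.0, 0.0, 0.0]
[ 4.63e-01 -2.83e-01  1.10e-02  1.73e+01] d [0.0, -0.0, 0.97] r [0.0, 0.0, 0.0]
```

Request:
{"name": "step_arm", "arguments": {
  "commands": [
    [1,[-0.4,-0.4,-1],[0,0,0.7]],
    [1,[-0.8,-0.8,-2],[0,0,1.4]],
    [1,[-1.2,-1.2,-3],[0,0,2.1]],
    [1,[-1.6,-1.5,-4],[0,0,2.8]],
    [1,[-1.94,-1.83,-4.82],[0,0,3.4]]
  ]
}}

```text
time_s: 0.72
tcp_pos: [0.2307, 0.4696, 0.3327]
tcp_rot: [179.9, -0.0, 139.7]
force: [0.0, 1.2, 0.8]
grip_width: 0.0942
finger_force: 0.0
```

Request:
{"name": "step_arm", "arguments": {
  "commands": [
    [1,[-1.1,-0.5,-0.2],[0,0,1]],
    [1,[-2.3,-1,-0.4],[0,0,2.1]],
    [1,[-3.4,-1.6,-0.6],[0,0,3.2]],
    [1,[-4.6,-2.1,-0.8],[0,0,4.3]],
    [1,[-5.7,-2.6,-1],[0,0,5.3]]
  ]
}}

```text
time_s: 1.13
tcp_pos: [0.311, 0.2984, 0.3608]
tcp_rot: [180.0, 0.0, 107.8]
force: [0.9, -0.5, -0.6]
grip_width: 0.0937
finger_force: 0.0
```

Request:
{"name": "step_arm", "arguments": {
  "commands": [
    [1,[-1.3,0.2,0],[0,0,1]],
    [1,[-2.6,0.4,0],[0,0,2.1]],
    [1,[-4,0.6,0],[0,0,3.2]],
    [1,[-5.3,0.8,0],[0,0,4.3]],
    [1,[-6.6,1,0],[0,0,5.3]]
  ]
}}

```text
time_s: 1.55
tcp_pos: [0.401, 0.1194, 0.3606]
tcp_rot: [180.0, -0.0, 76.0]
force: [0.6, 0.2, -0.8]
grip_width: 0.0941
finger_force: 0.0
```

Request:
{"name": "step_arm", "arguments": {
  "commands": [
    [1,[-1.1,0.6,0],[0,0,1]],
    [1,[-2.2,1.2,0],[0,0,2.1]],
    [1,[-3.2,1.8,0],[0,0,3.2]],
    [1,[-4.3,2.4,0],[0,0,4.3]],
    [1,[-5.4,3.1,0],[0,0,5.3]]
  ]
}}

```text
time_s: 1.97
tcp_pos: [0.4524, -0.0597, 0.3607]
tcp_rot: [180.0, -0.0, 44.2]
force: [0.9, 0.6, 0.8]
grip_width: 0.0938
finger_force: 0.0
```

Request:
{"name": "step_arm", "arguments": {
  "commands": [
    [1,[-1,1.1,0.2],[0,0,0.9]],
    [1,[-2,2.2,0.6],[0,0,1.8]],
    [1,[-3,3.4,1],[0,0,2.7]],
    [1,[-4,4.5,1.5],[0,0,3.6]],
    [1,[-4.9,5.6,2],[0,0,4.5]]
  ]
}}

```text
time_s: 2.38
tcp_pos: [0.4636, -0.261, 0.3077]
tcp_rot: [180.0, -0.0, 17.2]
force: [0.6, 0.4, 0.5]
grip_width: 0.0941
finger_force: 0.0
```

```bash
python3 -c "
from plan import *
plan([(.4625,-.2833,.09,17.3),(.4625,-.2833,.011,17.3)])"
```

```text
[ 0.462 -0.283  0.09  17.3  ] d [-0.26, 0.7, 7.26] r [0.01, -0.01, -0.02]
[ 4.62e-01 -2.83e-01  1.10e-02  1.73e+01] d [0.0, -0.0, 2.63] r [0.0, 0.0, 0.0]
```

Request:
{"name": "step_arm", "arguments": {
  "commands": [
    [1,[-0.1,0.3,1],[0,0,0]],
    [1,[-0.2,0.6,2],[0,0,0]],
    [1,[-0.3,0.7,3.2],[0,0,0]],
    [1,[-0.3,0.7,4.4],[0,0,0]],
    [1,[-0.3,0.7,5.6],[0,0,0]]
  ]
}}

```text
time_s: 2.8
tcp_pos: [0.4613, -0.282, 0.1384]
tcp_rot: [180.0, -0.0, 17.4]
force: [-0.1, -0.2, -0.5]
grip_width: 0.0938
finger_force: 0.0
```

```bash
python3 -c "
from plan import *
plan([(.4625,-.2833,.08,17.3),(.4625,-.2833,.011,17.3)])"
```

```text
[ 0.462 -0.283  0.08  17.3  ] d [0.02, 0.05, 1.95] r [0.0, -0.0, 0.02]
[ 4.62e-01 -2.83e-01  1.10e-02  1.73e+01] d [0.0, -0.0, 2.3] r [0.0, 0.0, 0.0]
```

Request:
{"name": "step_arm", "arguments": {
  "commands": [
    [1,[0,0,0.8],[0,0,0]],
    [1,[0,0,1.6],[0,0,0]],
    [1,[0,0,2.4],[0,0,0]],
    [1,[0,0,3],[0,0,0]],
    [1,[0,0,3.3],[0,0,0]]
  ]
}}

```text
time_s: 3.22
tcp_pos: [0.4601, -0.2804, 0.0384]
tcp_rot: [-179.8, 0.1, 17.5]
force: [-0.1, -0.0, -0.2]
grip_width: 0.0939
finger_force: 0.0
```

```bash
python3 -c "
from plan import *
plan([(.4625,-.2833,.011,17.3)])
c=cam('top');save('t1.png',cv2.resize(c[0][140:260,360:490],None,fx=4,fy=4,interpolation=cv2.INTER_CUBIC))"
```

```text
[ 4.62e-01 -2.83e-01  1.10e-02  1.73e+01] d [0.05, 0.12, 0.91] r [-0.04, 0.02, 0.03]
```

View pics/t1.png

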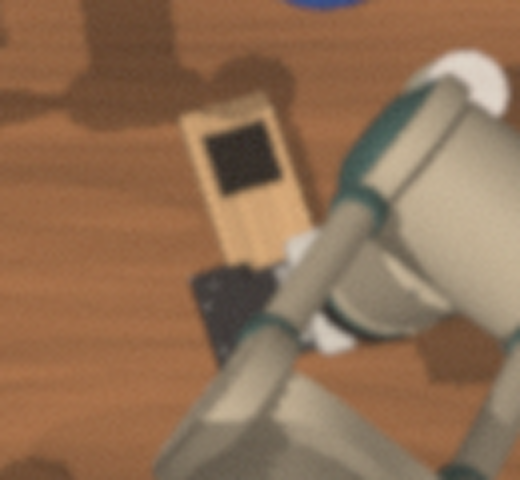

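The gripper straddles the bare end of the slat and the slat has not moved (pad at crop (243,158)). Next I lower the last 27 mm and close.

Request:
{"name": "step_arm", "arguments": {
  "commands": [
    [1,[0,0.1,0.3],[0,0,0]],
    [1,[0,0.1,0.5],[0,0,0]],
    [1,[0,0.1,0.7],[0,0,0]],
    [1,[0,0.1,0.8],[0,0,0]],
    [1,[0,0.1,0.9],[0,0,0]]
  ]
}}

```text
time_s: 3.68
tcp_pos: [0.4628, -0.2846, 0.014]
tcp_rot: [180.0, -0.0, 17.5]
force: [0.7, 0.6, 0.2]
grip_width: 0.0941
finger_force: 0.0
```

Request:
{"name": "step_arm", "arguments": {
  "commands": [
    [0.7,[0,0,0],[0,0,0]],
    [0.6,[0,0,0],[0,0,0]],
    [0.55,[0,0,0],[0,0,0]],
    [0.5,[0,0,0],[0,0,0]],
    [0.5,[0,0,0],[0,0,0]]
  ]
}}

```text
time_s: 4.1
tcp_pos: [0.4628, -0.2845, 0.0142]
tcp_rot: [180.0, -0.0, 17.5]
force: [-0.3, -0.1, 0.3]
grip_width: 0.0642
finger_force: 0.0
```

Request:
{"name": "step_arm", "arguments": {
  "commands": [
    [0.5,[0,0,0],[0,0,0]],
    [0.5,[0,0,0],[0,0,0]],
    [0.5,[0,0,0],[0,0,0]],
    [0.5,[0,0,0],[0,0,0]],
    [0.5,[0,0,0],[0,0,0]]
  ]
}}

```text
time_s: 4.52
tcp_pos: [0.4626, -0.2844, 0.0139]
tcp_rot: [-180.0, -0.0, 17.5]
force: [0.4, -0.8, -0.0]
grip_width: 0.0469
finger_force: 0.0
```

```bash
python3 -c "
from plan import *
P=np.array([.6009,-.0428]);a=np.radians(6.33);ex=np.array([np.cos(a),np.sin(a)]);z=st()[0][2]
f=lambda x:P+x*ex
plan([(.450,-.22,z,14),(.43,-.14,z,10),(*f(-.165),z,6.3),(*f(-.14),z,6.3),(*f(-.115),z,6.3),(*f(-.11),z,6.3)])"
```

```text
[ 0.45  -0.22   0.014 14.   ] d [0.25, -2.17, 0.0] r [-0.0, -0.0, 0.58]
[ 0.43  -0.14   0.014 10.   ] d [-0.0, -2.75, -0.0] r [-0.0, -0.0, 0.67]
[ 0.437 -0.061  0.014  6.3  ] d [0.68, -2.55, -0.0] r [0.0, -0.0, 0.62]
[ 0.462 -0.058  0.014  6.3  ] d [0.83, -0.0, -0.0] r [0.0, 0.0, 0.0]
[ 0.487 -0.055  0.014  6.3  ] d [0.83, -0.0, -0.0] r [0.0, 0.0, 0.0]
[ 0.492 -0.055  0.014  6.3  ] d [0.17, -0.0, -0.0] r [0.0, 0.0, 0.0]
```

Width is 47 mm with no force, so the slat is not between the fingers. I look again.

```bash
python3 -c "
from plan import *
c=cam('side');a=cv2.resize(c[0][150:260,270:400],None,fx=4,fy=4,interpolation=cv2.INTER_CUBIC)
k=cam('top');b=cv2.resize(k[0][150:260,380:450],None,fx=4,fy=4,interpolation=cv2.INTER_CUBIC);save('t2.png',np.hstack([a,b]));p=st()[0];print(proj(c,p),proj(k,p),st()[2]['grip_width'])"
```

```text
[[346.00261826 197.72963712]] [[433.48329528 217.77715505]] 0.04698940438677242
```

View pics/t2.png

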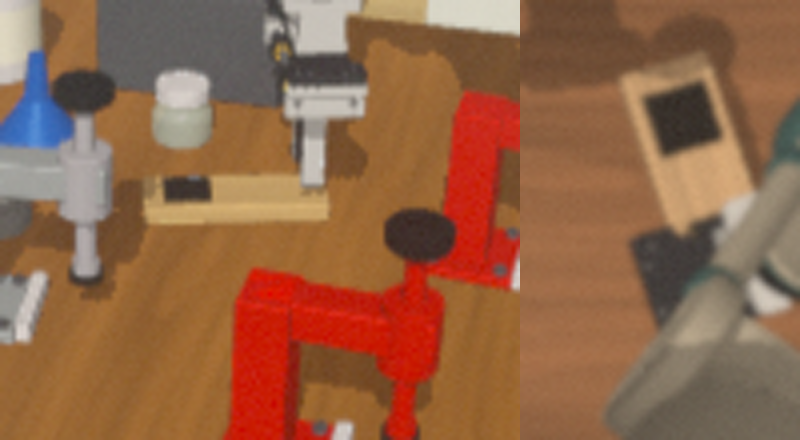

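```bash
python3 -c "
from plan import *
c=cam('side');k=cam('top');p,R,s=st();print(p,s['grip_width'],s['force'],s['finger_force'])
for z in(.006,.014,.02,.03):
  for h in (.0235,.0335,.047,.06):
    q=p-R.apply([0,1,0])*0;q=p+R.apply([0,-1,0])*h*(1 if R.apply([0,-1,0])[1]>0 else -1);q[2]=z
    u=proj(c,q)[0];v=proj(k,q)[0];print(z,h,((u-[270,150])*4).round(),((v-[380,150])*4+[520,0]).round())
from scipy.spatial.transform import Rotation
"
```

```text
[ 0.46255084 -0.28439103  0.01389006] 0.046709220054183764 [-0.48172531 -0.50709769 -0.46279839] 0.0
0.006 0.0235 [307. 211.] [698. 283.]
0.006 0.0335 [308. 216.] [684. 287.]
0.006 0.047 [310. 223.] [665. 293.]
0.006 0.06 [312. 231.] [647. 298.]
0.014 0.0235 [307. 203.] [701. 281.]
0.014 0.0335 [309. 209.] [686. 286.]
0.014 0.047 [311. 216.] [667. 292.]
0.014 0.06 [313. 223.] [649. 297.]
0.02 0.0235 [308. 197.] [702. 281.]
0.02 0.0335 [309. 203.] [688. 285.]
0.02 0.047 [311. 210.] [669. 291.]
0.02 0.06 [313. 217.] [650. 297.]
0.03 0.0235 [308. 188.] [705. 279.]
0.03 0.0335 [310. 193.] [691. 283.]
0.03 0.047 [312. 200.] [671. 289.]
0.03 0.06 [314. 208.] [653. 295.]
```

```bash
python3 -c "
from plan import *
c=cam('side');k=cam('top');p=np.array([.1936,.5409,.185]);R=Ro.from_euler('xyz',[180,0,160.3],degrees=True)
for l in ([0,.0,0.008],[0,.047,.008],[0,-.047,.008],[0,.0595,.008],[0,-.0595,.008],[0,.0885,-.09],[0,-.0885,-.09]): 
  q=p+R.apply(l);print(l,q.round(3),proj(c,q).round(),proj(k,q).round())
a=cv2.imread('pics/side0.png')[230:380,360:500];b=cv2.imread('pics/top0.png')[280:380,0:130]
a=cv2.resize(a,None,fx=3,fy=3);b=cv2.resize(b,None,fx=3,fy=3);b=cv2.copyMakeBorder(b,0,150,0,0,0);cv2.imwrite('pics/t3.png',np.hstack([a,b]))"
```

```text
[0, 0.0, 0.008] [0.194 0.541 0.177] [[418. 352.]] [[ 94. 324.]]
[0, 0.047, 0.008] [0.209 0.585 0.177] [[408. 370.]] [[ 75. 316.]]
[0, -0.047, 0.008] [0.178 0.497 0.177] [[428. 335.]] [[112. 331.]]
[0, 0.0595, 0.008] [0.214 0.597 0.177] [[405. 375.]] [[ 70. 315.]]
[0, -0.0595, 0.008] [0.174 0.485 0.177] [[430. 331.]] [[117. 333.]]
[0, 0.0885, -0.09] [0.223 0.624 0.275] [[406. 345.]] [[ 35. 314.]]
[0, -0.0885, -0.09] [0.164 0.458 0.275] [[444. 283.]] [[109. 344.]]
```

View pics/t3.png

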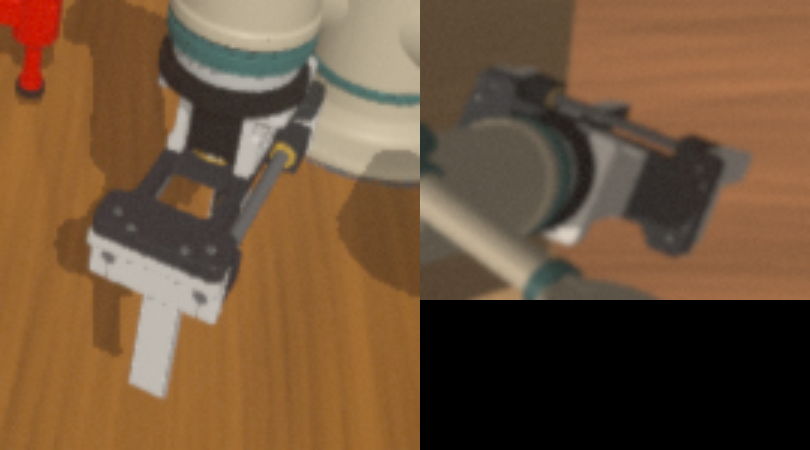

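The pictures show the fingertips roughly 25 mm higher than the reported TCP implies: at the start near finger tip (410,360) against a predicted (405,375), and now hovering above the slat. The position across looks right. I reopen and go lower step by step, watching the force.

Request:
{"name": "step_arm", "arguments": {
  "commands": [
    [0.95,[0,0,0],[0,0,0]],
    [0.95,[0,0,0],[0,0,0]],
    [0.95,[0,0,0],[0,0,0]],
    [0.95,[0,0,0],[0,0,0]],
    [0.95,[0,0,0],[0,0,0]]
  ]
}}

```text
time_s: 5.23
tcp_pos: [0.4625, -0.2844, 0.0139]
tcp_rot: [-180.0, -0.0, 17.5]
force: [0.6, 0.5, 0.6]
grip_width: 0.077
finger_force: 0.0
```

Request:
{"name": "step_arm", "arguments": {
  "commands": [
    [0.95,[0,0,0],[0,0,0]],
    [0.95,[0,0,0],[0,0,0]],
    [0.95,[0,0,0],[0,0,0]],
    [0.95,[0,0,0],[0,0,0]],
    [0.95,[0,0,0],[0,0,0]]
  ]
}}

```text
time_s: 5.65
tcp_pos: [0.4626, -0.2844, 0.0139]
tcp_rot: [-180.0, -0.0, 17.5]
force: [0.1, 0.3, -0.1]
grip_width: 0.0891
finger_force: 0.0
```

Request:
{"name": "step_arm", "arguments": {
  "commands": [
    [0.95,[0,0,0.1],[0,0,0]],
    [0.95,[0,0,0.2],[0,0,0]],
    [0.95,[0,0,0.3],[0,0,0]],
    [0.95,[0,0,0.35],[0,0,0]],
    [0.95,[0,0,0.4],[0,0,0]]
  ]
}}

```text
time_s: 6.07
tcp_pos: [0.4623, -0.2842, 0.0014]
tcp_rot: [-180.0, 0.0, 17.5]
force: [0.4, 0.8, -0.1]
grip_width: 0.0892
finger_force: 0.0
```

Request:
{"name": "step_arm", "arguments": {
  "commands": [
    [0.95,[0,0,0.05],[0,0,0]],
    [0.95,[0,0,0.1],[0,0,0]],
    [0.95,[0,0,0.15],[0,0,0]],
    [0.95,[0,0,0.2],[0,0,0]],
    [0.95,[0,0,0.2],[0,0,0]]
  ]
}}

```text
time_s: 6.48
tcp_pos: [0.4624, -0.2842, -0.0044]
tcp_rot: [-180.0, 0.0, 17.5]
force: [0.4, -0.0, -0.8]
grip_width: 0.0893
finger_force: 0.0
```

```bash
python3 -c "
from plan import *
c=cam('side');a=cv2.resize(c[0][170:230,290:390],None,fx=7,fy=7,interpolation=cv2.INTER_CUBIC)
save('t4.png',a);p,R,s=st()
for z in(0,.006,.012,.018,.024):
  for h in (.045,.0575):
    for x in (-.008,.008):
      q=p+R.apply([x,-h,0]);q[2]=z;print(z,h,x,((proj(c,q)[0]-[290,170]+.5)*7).round())
      "
```

```text
0 0.045 -0.008 [421. 262.]
0 0.045 0.008 [390. 263.]
0 0.0575 -0.008 [424. 275.]
0 0.0575 0.008 [393. 275.]
0.006 0.045 -0.008 [421. 252.]
0.006 0.045 0.008 [391. 253.]
0.006 0.0575 -0.008 [425. 265.]
0.006 0.0575 0.008 [394. 265.]
0.012 0.045 -0.008 [422. 242.]
0.012 0.045 0.008 [391. 243.]
0.012 0.0575 -0.008 [425. 254.]
0.012 0.0575 0.008 [395. 255.]
0.018 0.045 -0.008 [423. 232.]
0.018 0.045 0.008 [392. 233.]
0.018 0.0575 -0.008 [426. 244.]
0.018 0.0575 0.008 [395. 245.]
0.024 0.045 -0.008 [423. 222.]
0.024 0.045 0.008 [393. 223.]
0.024 0.0575 -0.008 [427. 234.]
0.024 0.0575 0.008 [396. 235.]
```

View pics/t4.png

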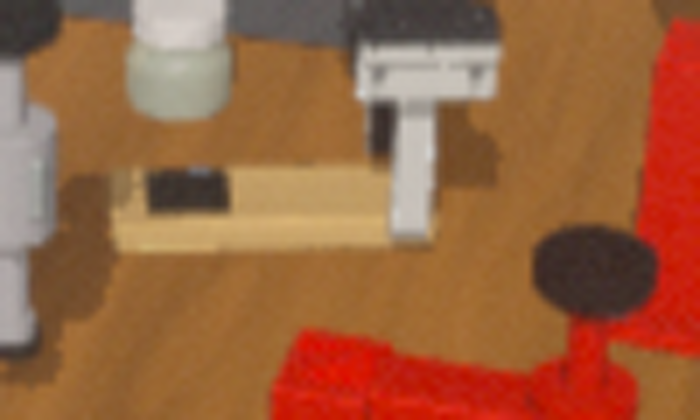

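The near finger's tip is at crop (410,242), which puts it about 19 mm above the bench, level with the slat's top. It needs about 13 mm more.

Request:
{"name": "step_arm", "arguments": {
  "commands": [
    [0.95,[0,0,0.08],[0,0,0]],
    [0.95,[0,0,0.16],[0,0,0]],
    [0.95,[0,0,0.24],[0,0,0]],
    [0.95,[0,0,0.3],[0,0,0]],
    [0.95,[0,0,0.3],[0,0,0]]
  ]
}}

```text
time_s: 6.95
tcp_pos: [0.4622, -0.2841, -0.0136]
tcp_rot: [-179.9, 0.0, 17.5]
force: [0.2, 0.9, 0.9]
grip_width: 0.0893
finger_force: 0.0
```

Request:
{"name": "step_arm", "arguments": {
  "commands": [
    [0.95,[0,0,0.03],[0,0,0]],
    [0.95,[0,0,0.06],[0,0,0]],
    [0.95,[0,0,0.1],[0,0,0]],
    [0.95,[0,0,0.13],[0,0,0]],
    [0.95,[0,0,0.13],[0,0,0]]
  ]
}}

```text
time_s: 7.37
tcp_pos: [0.4625, -0.2843, -0.0172]
tcp_rot: [-180.0, 0.0, 17.5]
force: [0.2, 0.5, 0.8]
grip_width: 0.0894
finger_force: 0.0
```

Tips at about 6 mm. Closing.

Request:
{"name": "step_arm", "arguments": {
  "commands": [
    [0.5,[0,0,0],[0,0,0]],
    [0.5,[0,0,0],[0,0,0]],
    [0.5,[0,0,0],[0,0,0]],
    [0.5,[0,0,0],[0,0,0]],
    [0.5,[0,0,0],[0,0,0]]
  ]
}}

```text
time_s: 7.78
tcp_pos: [0.4625, -0.2844, -0.017]
tcp_rot: [-180.0, -0.0, 17.5]
force: [0.1, -0.9, 1.2]
grip_width: 0.0599
finger_force: 30.4
```

Request:
{"name": "step_arm", "arguments": {
  "commands": [
    [0.5,[0,0,0],[0,0,0]],
    [0.5,[0,0,0],[0,0,0]],
    [0.5,[0,0,0],[0,0,0]],
    [0.5,[0,0,0],[0,0,0]],
    [0.5,[0,0,0],[0,0,0]]
  ]
}}

```text
time_s: 8.2
tcp_pos: [0.4625, -0.2844, -0.017]
tcp_rot: [-180.0, -0.0, 17.5]
force: [0.5, 0.8, 1.1]
grip_width: 0.0596
finger_force: 30.0
```

```bash
python3 -c "
from plan import *
P=np.array([.6009,-.0428]);a=np.radians(6.33);ex=np.array([np.cos(a),np.sin(a)]);z=st()[0][2]
f=lambda x:P+x*ex
print(st()[2]['grip_width'],st()[0])
plan([(.450,-.22,z,14),(.43,-.14,z,10),(*f(-.165),z,6.3),(*f(-.14),z,6.3),(*f(-.115),z,6.3),(*f(-.11),z,6.3)])"
```

```text
0.059585632365640774 [ 0.46253372 -0.28439738 -0.01696722]
[ 0.45  -0.22  -0.017 14.   ] d [0.25, -2.17, 0.0] r [-0.0, -0.0, 0.58]
[ 0.43  -0.14  -0.017 10.   ] d [-0.0, -2.75, -0.0] r [-0.0, -0.0, 0.67]
[ 0.437 -0.061 -0.017  6.3  ] d [0.68, -2.55, -0.0] r [0.0, -0.0, 0.62]
[ 0.462 -0.058 -0.017  6.3  ] d [0.83, -0.0, -0.0] r [0.0, 0.0, 0.0]
[ 0.487 -0.055 -0.017  6.3  ] d [0.83, -0.0, -0.0] r [0.0, 0.0, 0.0]
[ 0.492 -0.055 -0.017  6.3  ] d [0.17, -0.0, -0.0] r [0.0, 0.0, 0.0]
```

Request:
{"name": "step_arm", "arguments": {
  "commands": [
    [0.5,[0.05,-0.4,0],[0,0,0.1]],
    [0.5,[0.1,-0.9,0],[0,0,0.2]],
    [0.5,[0.15,-1.4,0],[0,0,0.3]],
    [0.5,[0.2,-1.8,0],[0,0,0.4]],
    [0.5,[0.25,-2.2,0],[0,0,0.6]]
  ]
}}

```text
time_s: 8.62
tcp_pos: [0.4499, -0.2189, -0.0169]
tcp_rot: [180.0, -0.0, 13.9]
force: [-0.3, -0.5, -0.6]
grip_width: 0.0596
finger_force: 30.0
```

Request:
{"name": "step_arm", "arguments": {
  "commands": [
    [0.5,[0,-0.5,0],[0,0,0.1]],
    [0.5,[0,-1.1,0],[0,0,0.2]],
    [0.5,[0,-1.7,0],[0,0,0.4]],
    [0.5,[0,-2.2,0],[0,0,0.5]],
    [0.5,[0,-2.7,0],[0,0,0.7]]
  ]
}}

```text
time_s: 9.03
tcp_pos: [0.4303, -0.14, -0.017]
tcp_rot: [180.0, -0.0, 9.7]
force: [1.0, -0.6, -1.1]
grip_width: 0.0597
finger_force: 30.0
```

```bash
python3 -c "
from plan import *
P=np.array([.6009,-.0428]);a=np.radians(6.33);ex=np.array([np.cos(a),np.sin(a)])
print(st()[0],st()[2]['grip_width'],st()[2]['force'])
plan([(*(P-.165*ex),-.017,6.3)])"
```

```text
[ 0.4302757  -0.13996264 -0.01697435] 0.05973519260060573 [ 0.99535155 -0.55851014 -1.05571004]
[ 0.437 -0.061 -0.017  6.3  ] d [0.66, -2.56, 0.0] r [0.0, -0.0, 0.56]
```

Request:
{"name": "step_arm", "arguments": {
  "commands": [
    [0.5,[0.1,-0.5,0],[0,0,0.1]],
    [0.5,[0.2,-1,0],[0,0,0.2]],
    [0.5,[0.4,-1.6,0],[0,0,0.3]],
    [0.5,[0.5,-2.1,0],[0,0,0.4]],
    [0.5,[0.66,-2.56,0],[0,0,0.55]]
  ]
}}

```text
time_s: 9.45
tcp_pos: [0.4367, -0.0608, -0.017]
tcp_rot: [180.0, 0.0, 6.4]
force: [-0.2, 0.7, -0.7]
grip_width: 0.0597
finger_force: 30.0
```

```bash
python3 -c "
from plan import *
P=np.array([.6009,-.0428]);a=np.radians(6.33);ex=np.array([np.cos(a),np.sin(a)])
plan([(*(P-.165*ex),-.017,6.3),(*(P-.112*ex),-.017,6.3)])
k=cam('top');a=cv2.resize(k[0][100:220,310:390],None,fx=5,fy=5,interpolation=cv2.INTER_CUBIC)
c=cam('side');b=cv2.resize(c[0][150:250,250:330],None,fx=5,fy=5,interpolation=cv2.INTER_CUBIC)
b=cv2.copyMakeBorder(b,0,100,0,0,cv2.BORDER_CONSTANT);save('t5.png',np.hstack([a,b]))"
```

```text
[ 0.437 -0.061 -0.017  6.3  ] d [0.01, 0.01, 0.0] r [0.0, 0.0, 0.01]
[ 0.49  -0.055 -0.017  6.3  ] d [1.77, -0.0, -0.0] r [0.0, 0.0, 0.0]
```

View pics/t5.png

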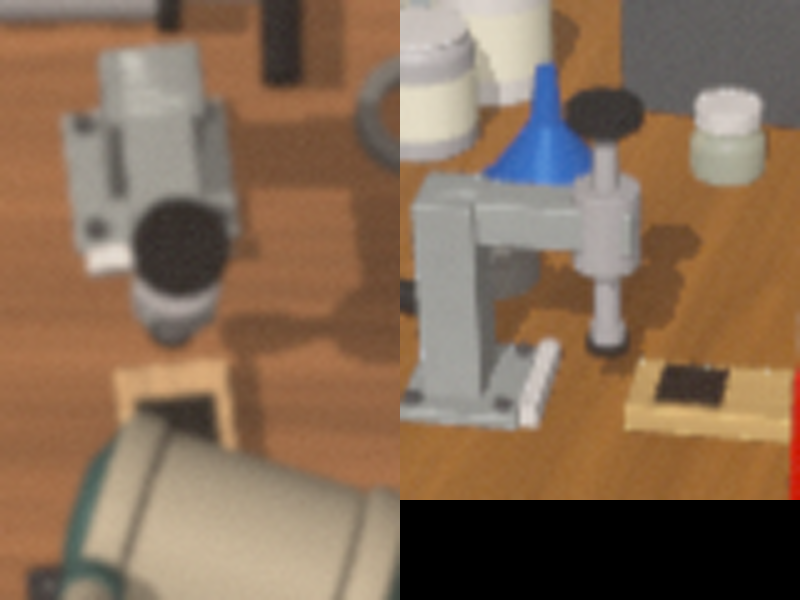

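The slat lies in front of the press, roughly in line: pad-end corners at top-crop (115,372) and (228,360), pad at side-crop (690,385). I refit both to check the offset across.

```bash
cat > m2.py <<'E'
from fit import *
T=lambda x,y:((x+.5)/5-.5+310,(y+.5)/5-.5+100)
S=lambda x,y:((x-400+.5)/5-.5+250,(y+.5)/5-.5+150)
p,r=fit([.6,-.04,.11],[((0,0,218),T(180,246)),((132,45,10),T(62,117)),((40,40,18),T(88,272)),((52,-45,10),T(239,235)),((132,-45,10),T(222,97))],
 [((0,0,218),S(604,110)),((0,0,41),S(607,343)),((40,40,18),S(539,410)),((40,-40,18),S(560,342)),((132,45,10),S(400,400)),((52,45,0),S(516,425))])
print('press',p,np.degrees(p[2]));print(r.tolist())
s,r=fit([.5,-.05,.11],[((85,30,18),T(115,373)),((85,-30,18),T(229,360))],
 [((85,30,18),S(628,402)),((85,-30,18),S(640,360)),((85,30,0),S(627,431)),((45,0,21),S(691,385))])
print('slat',s,np.degrees(s[2]));print(r.tolist())
c,q=np.cos(p[2]),np.sin(p[2]);d=W(s,[(45,0,21)])[0][:2]-p[:2];print('pad in press',c*d[0]+q*d[1],-q*d[0]+c*d[1])
from plan import st
t,R,_=st();c,q=np.cos(s[2]),np.sin(s[2]);d=t[:2]-s[:2];print('tcp in slat',c*d[0]+q*d[1],-q*d[0]+c*d[1])
E
python3 m2.py
```

```text
press [ 0.60210497 -0.04310731  0.11366428] 6.5124835809566575
[[-0.0, -0.3], [-0.0, -0.7], [0.1, -0.5], [0.1, 0.0], [0.1, -0.2], [0.6, -1.3], [0.6, 1.2], [-0.1, -0.7], [0.4, 0.1], [-0.4, 2.0], [0.7, 1.5]]
slat [ 0.50062232 -0.0529785   0.10840067] 6.210900801824116
[[0.1, -0.8], [-0.7, -0.4], [-0.0, 0.9], [0.6, -0.5], [0.2, -0.3], [0.9, -0.4]]
pad in press -0.056948008358227435 0.0014657774870666437
tcp in slat -0.06421115378064657 -0.0014882100533470666
```

Request:
{"name": "step_arm", "arguments": {
  "commands": [
    [0.5,[0.3,0,0],[0,0,0]],
    [0.5,[0.7,0,0],[0,0,0]],
    [0.5,[1.1,0,0],[0,0,0]],
    [0.5,[1.4,0,0],[0,0,0]],
    [0.5,[1.6,0,0],[0,0,0]]
  ]
}}

```text
time_s: 10.07
tcp_pos: [0.4863, -0.0569, -0.017]
tcp_rot: [180.0, -0.0, 6.4]
force: [-3.1, -1.0, 6.5]
grip_width: 0.0596
finger_force: 30.0
```

Request:
{"name": "step_arm", "arguments": {
  "commands": [
    [0.5,[0.05,0,0],[0,0,0]],
    [0.5,[0.1,0,0],[0,0,0]],
    [0.5,[0.15,0,0],[0,0,0]],
    [0.5,[0.2,0,0],[0,0,0]],
    [0.5,[0.2,0,0],[0,0,0]]
  ]
}}

```text
time_s: 10.48
tcp_pos: [0.4898, -0.0553, -0.017]
tcp_rot: [-180.0, 0.1, 6.4]
force: [-2.9, -1.0, 4.8]
grip_width: 0.0599
finger_force: 30.0
```

```bash
python3 -c "
from plan import *
s=bot.sense();print(s['force'],s['moment'],s['tcp_pos'])
k=cam('top')[0];c=cam('side')[0]
from numpy import *
k0=cv2.imread('pics/top0.png')[:,:,::-1];c0=cv2.imread('pics/side0.png')[:,:,::-1]
for n,a,b,y,x in(('knobside',c0,c,slice(165,180),slice(280,302)),('knobtop',k0,k,slice(136,168),slice(330,362)),('foot',c0,c,slice(208,224),slice(283,300))):
  for i in(a,b):
    m=i[y,x].max(2)<75;print(n,m.sum(),[v.mean().round(2) for v in nonzero(m)])
"
```

```text
[-2.9492534  -0.99257075  4.79995939] [-0.09210314  0.67046517 -0.02266169] [ 0.48978397 -0.05529133 -0.01698937]
knobside 119 [np.float64(7.16), np.float64(10.56)]
knobside 116 [np.float64(7.2), np.float64(10.59)]
knobtop 259 [np.float64(12.93), np.float64(15.92)]
knobtop 269 [np.float64(12.99), np.float64(15.91)]
foot 6 [np.float64(11.67), np.float64(9.0)]
foot 34 [np.float64(13.68), np.float64(8.56)]
```

The knob is untouched. The force pattern (about 5 N up and 3 N back, acting at the grasp) means the slat is pressed lightly on the bench as the reach grows. I ease up about 1 mm and go on.

Request:
{"name": "step_arm", "arguments": {
  "commands": [
    [0.5,[0,0,-0.02],[0,0,0]],
    [0.5,[0,0,-0.03],[0,0,0]],
    [0.5,[0,0,-0.04],[0,0,0]],
    [0.5,[0,0,-0.04],[0,0,0]],
    [0.5,[0,0,-0.04],[0,0,0]]
  ]
}}

```text
time_s: 11.0
tcp_pos: [0.4909, -0.0555, -0.0159]
tcp_rot: [-180.0, -0.0, 6.4]
force: [0.2, -0.5, -1.7]
grip_width: 0.0594
finger_force: 30.0
```

```bash
python3 -c "
from plan import *
s=bot.sense();print(s['force'],s['moment'],s['tcp_pos'])"
```

```text
[ 0.1520363  -0.47250964 -1.7439694 ] [-0.02045122  0.22906633  0.00056018] [ 0.4908888  -0.05545388 -0.01591869]
```

Request:
{"name": "step_arm", "arguments": {
  "commands": [
    [0.5,[0.03,0,0.01],[0,0,0]],
    [0.5,[0.06,0,0.01],[0,0,0]],
    [0.5,[0.1,0,0.01],[0,0,0]],
    [0.5,[0.1,0,0.01],[0,0,0]],
    [0.5,[0.1,0,0.01],[0,0,0]]
  ]
}}

```text
time_s: 11.42
tcp_pos: [0.4932, -0.0552, -0.0162]
tcp_rot: [-180.0, 0.0, 6.4]
force: [-0.9, -0.4, -1.2]
grip_width: 0.0598
finger_force: 30.0
```

Request:
{"name": "step_arm", "arguments": {
  "commands": [
    [0.5,[0.02,0,0],[0,0,0]],
    [0.5,[0.04,0,0],[0,0,0]],
    [0.5,[0.07,0,0],[0,0,0]],
    [0.5,[0.07,0,0],[0,0,0]],
    [0.5,[0.07,0,0],[0,0,0]]
  ]
}}

```text
time_s: 11.83
tcp_pos: [0.4931, -0.055, -0.0166]
tcp_rot: [-180.0, 0.3, 6.4]
force: [-5.6, -2.1, 0.2]
grip_width: 0.0598
finger_force: 30.0
```

Contact with the stop: 6 N, and the 56.5 mm of travel matches the estimate. Releasing.

Request:
{"name": "step_arm", "arguments": {
  "commands": [
    [0.9,[0,0,0],[0,0,0]],
    [0.9,[0,0,0],[0,0,0]],
    [0.9,[0,0,0],[0,0,0]],
    [0.9,[0,0,0],[0,0,0]],
    [0.9,[0,0,0],[0,0,0]]
  ]
}}

```text
time_s: 12.25
tcp_pos: [0.4965, -0.055, -0.0158]
tcp_rot: [180.0, -0.1, 6.4]
force: [-0.2, -0.3, 0.5]
grip_width: 0.0843
finger_force: 0.0
```

Request:
{"name": "step_arm", "arguments": {
  "commands": [
    [0.9,[0,0,0],[0,0,0]],
    [0.9,[0,0,0],[0,0,0]],
    [0.9,[0,0,-0.2],[0,0,0]],
    [0.9,[-0.2,0,-0.6],[0,0,0]],
    [0.9,[-0.3,0,-1.2],[0,0,0]]
  ]
}}

```text
time_s: 12.67
tcp_pos: [0.485, -0.0556, 0.0194]
tcp_rot: [-179.9, 0.2, 6.4]
force: [0.2, -0.3, -0.1]
grip_width: 0.0848
finger_force: 0.0
```

Request:
{"name": "step_arm", "arguments": {
  "commands": [
    [0.6,[-0.2,0,-1],[0,0,0]],
    [0.4,[-0.5,0,-2],[0,0,0]],
    [0.2,[-1,0,-3.2],[0,0,0]],
    [0,[-1.5,0,-4.5],[0,0,0]],
    [0,[-1.5,0,-5.8],[0,0,0]]
  ]
}}

```text
time_s: 13.08
tcp_pos: [0.4383, -0.0605, 0.1957]
tcp_rot: [-180.0, 0.2, 6.4]
force: [1.6, 0.0, 0.3]
grip_width: 0.0541
finger_force: 0.0
```

Request:
{"name": "step_arm", "arguments": {
  "commands": [
    [0,[0,0,-1],[0,0,0]],
    [0,[0,0,-2],[0,0,0]],
    [0,[0,0,-3],[0,0,0]],
    [0,[0,0,-3.5],[0,0,0]],
    [0,[0,0,-3.5],[0,0,0]]
  ]
}}

```text
time_s: 13.5
tcp_pos: [0.4439, -0.0615, 0.3032]
tcp_rot: [179.8, -0.5, 6.4]
force: [0.0, -0.6, 0.9]
grip_width: 0.0215
finger_force: 0.0
```

```bash
python3 -c "
from plan import *
print(st()[2]['tcp_pos'],st()[2]['force'])
k=cam('top');a=cv2.resize(k[0][90:210,310:390],None,fx=5,fy=5,interpolation=cv2.INTER_CUBIC)
c=cam('side');b=cv2.resize(c[0][130:250,250:330],None,fx=5,fy=5,interpolation=cv2.INTER_CUBIC)
save('t6.png',np.hstack([a,b]))"
```

```text
[ 0.44392989 -0.06151491  0.30316578] [ 0.01006068 -0.58624986  0.85272055]
```

View pics/t6.png

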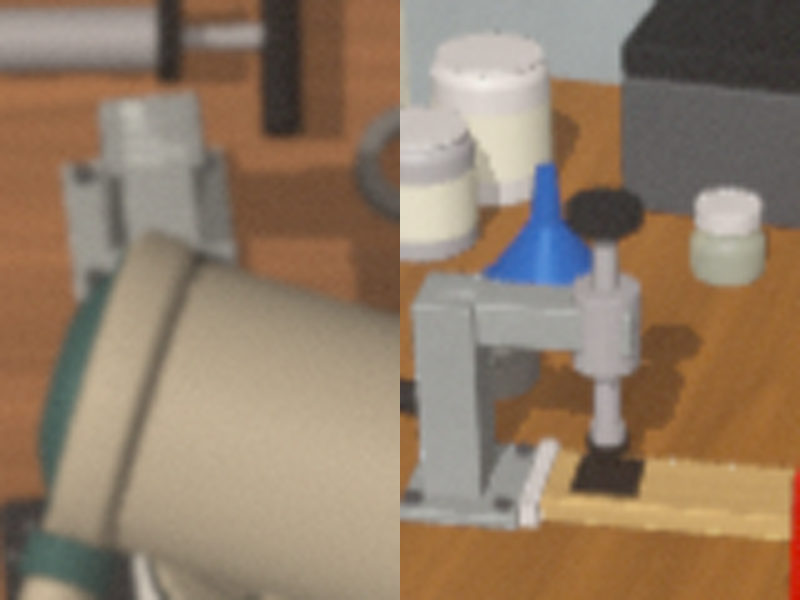

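The slat sits against the white stop with the pad at side-crop (611,475) under the foot at (607,440), and the knob is still up.

```bash
python3 -c "
from plan import *
c=cam('side');P=np.array([.602,-.043]);a=np.radians(6.4);
S=lambda x,y:((x-400+.5)/5-.5+250,(y+.5)/5-.5+130)
for n,u,z in(('pad',S(611,475),.021),('knob',S(604,210),.218),('foot',S(607,440),.041),('e1',S(545,522),0),('e2',S(790,540),0)):
  q=onz(c,u,z);d=q[:2]-P;print(n,q.round(4),'press',np.cos(a)*d[0]+np.sin(a)*d[1],-np.sin(a)*d[0]+np.cos(a)*d[1])
plan([(.602,-.043,.303,6.4),(.602,-.043,.215,6.4)])"
```

```text
pad [ 0.6016 -0.0429  0.021 ] press -0.0004077052965647948 0.00016778790010669287
knob [ 0.6012 -0.0339  0.218 ] press 0.000189196514292274 0.009138107524240926
foot [ 0.6071 -0.0533  0.041 ] press 0.003957573398805862 -0.010802973618431367
e1 [ 0.6366 -0.0085  0.    ] press 0.03823242398008006 0.030430855168975382
e2 [ 0.4772 -0.0292  0.    ] press -0.12246438751194791 0.02764263245595208
[ 0.602 -0.043  0.303  6.4  ] d [5.39, 0.01, -0.18] r [-0.01, 0.02, 0.0]
[ 0.602 -0.043  0.215  6.4  ] d [-0.0, -0.0, 2.93] r [0.0, 0.0, 0.0]
```

Request:
{"name": "step_arm", "arguments": {
  "commands": [
    [0,[0.9,0,0],[0,0,0]],
    [0,[2,0,0],[0,0,0]],
    [0,[3.2,0,0],[0,0,0]],
    [0,[4.4,0,0],[0,0,0]],
    [0,[5.3,0,0],[0,0,0]]
  ]
}}

```text
time_s: 14.07
tcp_pos: [0.6015, -0.0427, 0.2959]
tcp_rot: [-179.9, 0.2, 6.4]
force: [0.1, 0.3, 0.3]
grip_width: 0.0006
finger_force: 0.0
```

Request:
{"name": "step_arm", "arguments": {
  "commands": [
    [0,[0,0,0.6],[0,0,0]],
    [0,[0,0,1.2],[0,0,0]],
    [0,[0,0,1.8],[0,0,0]],
    [0,[0,0,2.3],[0,0,0]],
    [0,[0,0,2.5],[0,0,0]]
  ]
}}

```text
time_s: 14.48
tcp_pos: [0.5974, -0.0427, 0.219]
tcp_rot: [-179.8, 0.5, 6.4]
force: [-0.4, 0.8, 0.4]
grip_width: -0.0001
finger_force: 0.0
```

```bash
python3 -c "
from plan import *
print(st()[2]['tcp_pos'],st()[2]['force'],st()[2]['grip_width'])
plan([(.602,-.043,.200,6.4)])"
```

```text
[ 0.597369   -0.04272554  0.2190049 ] [-0.36739497  0.82588103  0.35892417] -7.37108710369194e-05
[ 0.602 -0.043  0.2    6.4  ] d [0.16, 0.03, 0.63] r [-0.03, 0.08, 0.0]
```

Request:
{"name": "step_arm", "arguments": {
  "commands": [
    [0,[0,0,0.08],[0,0,0]],
    [0,[0,0,0.16],[0,0,0]],
    [0,[0,0,0.25],[0,0,0]],
    [0,[0,0,0.33],[0,0,0]],
    [0,[0,0,0.33],[0,0,0]]
  ]
}}

```text
time_s: 14.9
tcp_pos: [0.6001, -0.0433, 0.2142]
tcp_rot: [180.0, -0.0, 6.4]
force: [-0.1, 0.3, 0.4]
grip_width: 0.0003
finger_force: 0.0
```

Request:
{"name": "step_arm", "arguments": {
  "commands": [
    [0,[0,0,0.05],[0,0,0]],
    [0,[0,0,0.1],[0,0,0]],
    [0,[0,0,0.15],[0,0,0]],
    [0,[0,0,0.2],[0,0,0]],
    [0,[0,0,0.2],[0,0,0]]
  ]
}}

```text
time_s: 15.32
tcp_pos: [0.5998, -0.0432, 0.2077]
tcp_rot: [-180.0, 0.0, 6.4]
force: [0.2, -0.4, -0.4]
grip_width: 0.0003
finger_force: 0.0
```

Still free; continuing in small steps until touch.

Request:
{"name": "step_arm", "arguments": {
  "commands": [
    [0,[0,0,0.04],[0,0,0]],
    [0,[0,0,0.08],[0,0,0]],
    [0,[0,0,0.12],[0,0,0]],
    [0,[0,0,0.16],[0,0,0]],
    [0,[0,0,0.16],[0,0,0]]
  ]
}}

```text
time_s: 15.73
tcp_pos: [0.5999, -0.0432, 0.2029]
tcp_rot: [-180.0, 0.0, 6.4]
force: [-1.4, -0.2, 0.1]
grip_width: 0.0005
finger_force: 0.0
```

Request:
{"name": "step_arm", "arguments": {
  "commands": [
    [0,[0,0,0.03],[0,0,0]],
    [0,[0,0,0.06],[0,0,0]],
    [0,[0,0,0.09],[0,0,0]],
    [0,[0,0,0.12],[0,0,0]],
    [0,[0,0,0.12],[0,0,0]]
  ]
}}

```text
time_s: 16.15
tcp_pos: [0.5999, -0.0432, 0.1994]
tcp_rot: [-180.0, 0.0, 6.4]
force: [0.6, 0.2, 0.2]
grip_width: 0.0001
finger_force: 0.0
```

Request:
{"name": "step_arm", "arguments": {
  "commands": [
    [0,[0,0,0.03],[0,0,0]],
    [0,[0,0,0.06],[0,0,0]],
    [0,[0,0,0.09],[0,0,0]],
    [0,[0,0,0.12],[0,0,0]],
    [0,[0,0,0.12],[0,0,0]]
  ]
}}

```text
time_s: 16.57
tcp_pos: [0.6001, -0.0432, 0.1961]
tcp_rot: [180.0, -0.0, 6.4]
force: [0.2, 0.7, 2.6]
grip_width: 0.0008
finger_force: 1.1
```

Touch at about z=0.197. Pushing 18 mm, then finer.

Request:
{"name": "step_arm", "arguments": {
  "commands": [
    [0,[0,0,0.12],[0,0,0]],
    [0,[0,0,0.24],[0,0,0]],
    [0,[0,0,0.36],[0,0,0]],
    [0,[0,0,0.48],[0,0,0]],
    [0,[0,0,0.55],[0,0,0]]
  ]
}}

```text
time_s: 16.98
tcp_pos: [0.6002, -0.0433, 0.1792]
tcp_rot: [180.0, -0.0, 6.4]
force: [-0.5, -0.6, 4.9]
grip_width: 0.0005
finger_force: 2.4
```

Request:
{"name": "step_arm", "arguments": {
  "commands": [
    [0,[0,0,0],[0,0,0]],
    [0,[0,0,0],[0,0,0]],
    [0,[0,0,0],[0,0,0]],
    [0,[0,0,0],[0,0,0]],
    [0,[0,0,0],[0,0,0]]
  ]
}}

```text
time_s: 17.4
tcp_pos: [0.6002, -0.0432, 0.1798]
tcp_rot: [180.0, -0.0, 6.4]
force: [0.2, 0.9, 3.5]
grip_width: 0.0003
finger_force: 2.3
```

Request:
{"name": "step_arm", "arguments": {
  "commands": [
    [0,[0,0,0.04],[0,0,0]],
    [0,[0,0,0.08],[0,0,0]],
    [0,[0,0,0.1],[0,0,0]],
    [0,[0,0,0.1],[0,0,0]],
    [0,[0,0,0.1],[0,0,0]]
  ]
}}

```text
time_s: 17.82
tcp_pos: [0.6002, -0.0433, 0.1774]
tcp_rot: [180.0, -0.1, 6.4]
force: [-1.6, 0.8, 9.2]
grip_width: 0.0006
finger_force: 4.0
```

Request:
{"name": "step_arm", "arguments": {
  "commands": [
    [0,[0,0,0.04],[0,0,0]],
    [0,[0,0,0.08],[0,0,0]],
    [0,[0,0,0.1],[0,0,0]],
    [0,[0,0,0.1],[0,0,0]],
    [0,[0,0,0.1],[0,0,0]]
  ]
}}

```text
time_s: 18.23
tcp_pos: [0.6002, -0.0433, 0.1748]
tcp_rot: [180.0, -0.1, 6.4]
force: [-1.1, 0.6, 9.8]
grip_width: 0.0007
finger_force: 4.9
```

The foot touched at about z=0.1785, which is 20 mm of travel. 28 mm is then about 0.1705, so I go 4.3 mm more.

Request:
{"name": "step_arm", "arguments": {
  "commands": [
    [0,[0,0,0.04],[0,0,0]],
    [0,[0,0,0.08],[0,0,0]],
    [0,[0,0,0.12],[0,0,0]],
    [0,[0,0,0.16],[0,0,0]],
    [0,[0,0,0.16],[0,0,0]]
  ]
}}

```text
time_s: 18.65
tcp_pos: [0.6003, -0.0433, 0.1706]
tcp_rot: [180.0, -0.1, 6.4]
force: [-2.7, -0.5, 13.5]
grip_width: 0.0007
finger_force: 6.5
```

```bash
python3 -c "
from plan import *
s=bot.sense();print(s['tcp_pos'],s['force'],s['finger_force'])
a=cv2.imread('pics/side0.png')[:,:,::-1];c=cam('side');b=c[0]
for i in(a,b):
  m=(i[160:200,280:303].max(2)<70);r=np.nonzero(m.sum(1)>3)[0]+160;print(r.min(),r.max(),m.sum(),m.sum(1).tolist())
print(proj(c,[[.602,-.043,.218],[.602,-.043,.19]]))
"
```

```text
[ 0.60026554 -0.04330539  0.17056049] [-2.71280528 -0.48501554 13.51017065] 6.498545107897371
168 176 110 [0, 0, 0, 0, 0, 0, 0, 0, 6, 12, 14, 14, 14, 14, 14, 12, 9, 1, 0, 0, 0, 0, 0, 0, 0, 0, 0, 0, 0, 0, 0, 0, 0, 0, 0, 0, 0, 0, 0, 0]
178 185 83 [0, 0, 0, 0, 0, 0, 0, 0, 0, 0, 0, 0, 0, 0, 0, 0, 0, 2, 5, 8, 14, 14, 14, 12, 9, 5, 0, 0, 0, 0, 0, 0, 0, 0, 0, 0, 0, 0, 0, 0]
[[290.98201004 170.34021891]
 [291.08845871 178.53130943]]
```

13.5 N, and the knob image has moved 8 px against 8.2 px expected for 28 mm. Holding for over 2 s.

Request:
{"name": "step_arm", "arguments": {
  "commands": [
    [0,[0,0,0],[0,0,0]],
    [0,[0,0,0],[0,0,0]],
    [0,[0,0,0],[0,0,0]],
    [0,[0,0,0],[0,0,0]],
    [0,[0,0,0],[0,0,0]]
  ]
}}

```text
time_s: 19.12
tcp_pos: [0.6003, -0.0433, 0.1708]
tcp_rot: [180.0, -0.1, 6.4]
force: [-2.4, -0.4, 12.5]
grip_width: 0.0005
finger_force: 6.4
```

Request:
{"name": "step_arm", "arguments": {
  "commands": [
    [0,[0,0,0],[0,0,0]],
    [0,[0,0,0],[0,0,0]],
    [0,[0,0,0],[0,0,0]],
    [0,[0,0,0],[0,0,0]],
    [0,[0,0,0],[0,0,0]]
  ]
}}

```text
time_s: 19.53
tcp_pos: [0.6003, -0.0433, 0.1708]
tcp_rot: [180.0, -0.1, 6.4]
force: [-2.2, 0.1, 14.0]
grip_width: 0.0006
finger_force: 6.4
```

Request:
{"name": "step_arm", "arguments": {
  "commands": [
    [0,[0,0,0],[0,0,0]],
    [0,[0,0,0],[0,0,0]],
    [0,[0,0,0],[0,0,0]],
    [0,[0,0,0],[0,0,0]],
    [0,[0,0,0],[0,0,0]]
  ]
}}

```text
time_s: 19.95
tcp_pos: [0.6003, -0.0433, 0.1708]
tcp_rot: [180.0, -0.1, 6.4]
force: [-2.5, 0.3, 13.1]
grip_width: 0.0008
finger_force: 6.4
```

Request:
{"name": "step_arm", "arguments": {
  "commands": [
    [0,[0,0,0],[0,0,0]],
    [0,[0,0,0],[0,0,0]],
    [0,[0,0,0],[0,0,0]],
    [0,[0,0,0],[0,0,0]],
    [0,[0,0,0],[0,0,0]]
  ]
}}

```text
time_s: 20.37
tcp_pos: [0.6003, -0.0433, 0.1708]
tcp_rot: [180.0, -0.1, 6.4]
force: [-2.4, -0.6, 13.1]
grip_width: 0.0008
finger_force: 6.4
```

Request:
{"name": "step_arm", "arguments": {
  "commands": [
    [0,[0,0,0],[0,0,0]],
    [0,[0,0,0],[0,0,0]],
    [0,[0,0,0],[0,0,0]],
    [0,[0,0,0],[0,0,0]],
    [0,[0,0,0],[0,0,0]]
  ]
}}

```text
time_s: 20.78
tcp_pos: [0.6003, -0.0433, 0.1708]
tcp_rot: [180.0, -0.1, 6.4]
force: [-2.3, 0.6, 12.3]
grip_width: 0.0004
finger_force: 6.4
```

Request:
{"name": "step_arm", "arguments": {
  "commands": [
    [0,[0,0,0],[0,0,0]],
    [0,[0,0,0],[0,0,0]],
    [0,[0,0,0],[0,0,0]],
    [0,[0,0,0],[0,0,0]],
    [0,[0,0,0],[0,0,0]]
  ]
}}

```text
time_s: 21.2
tcp_pos: [0.6003, -0.0433, 0.1708]
tcp_rot: [180.0, -0.1, 6.4]
force: [-2.8, 0.4, 12.4]
grip_width: 0.0007
finger_force: 6.4
```

Request:
{"name": "step_arm", "arguments": {
  "commands": [
    [0,[0,0,0],[0,0,0]],
    [0,[0,0,0],[0,0,0]],
    [0,[0,0,0],[0,0,0]],
    [0,[0,0,0],[0,0,0]],
    [0,[0,0,0],[0,0,0]]
  ]
}}

```text
time_s: 21.62
tcp_pos: [0.6003, -0.0433, 0.1708]
tcp_rot: [180.0, -0.1, 6.4]
force: [-2.8, 0.5, 13.7]
grip_width: 0.0007
finger_force: 6.4
```

```bash
python3 -c "
from workcell import bot
print(bot.job_done())"
```

```text
the job is handed in; nothing more can be done
None
```

Job handed in with no verdict shown: by my measurements the slat is home against the stop, pad centred under the foot, and the closed fingers hold the knob about 28 mm down at about 13 N, kept there about 3 s before hand-in.

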